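Clamp a conveyor roller in the inclined V-block fixture

TASK

Take the steel conveyor roller out of its plywood cradle and lay it gently in the sloping fixture, seated fully in both V-blocks and roughly centred lengthwise over them, and let go of it. Then swing the orange clamp strap over by its black ball until it is right down, resting on the roller, and let go. Do not drop the roller or press hard on it, keep it off the bench, and leave the other things where they are.

Things in the scene. Friction and masses are not known exactly. Their poses are not given: they have to be found in the camera images.
- roller_center (a point): Centre of the loose steel conveyor roller: a tube 40 mm in diameter, 176 mm long, black end caps, a 12 mm thick spindle stub standing 12 mm out of each end (200 mm over all), about 0.4 kg, both ends alike. x is its axis (y and z may point anywhere around it). It starts level in the cradle, axis 60 mm above the bench.
- roller: The same roller; origin at its centre, x along its axis.
- cradle: Plywood stock cradle, fixed to the bench: base board 170 x 100 x 12 mm with two 90-degree V supports 18 mm long, 62 mm either side of the middle, 56 mm high; between them the roller is free to be grasped, with 48 mm from its axis down to the base board. Origin at the middle of its underside, x along the roller it holds.
- seat (a point): Where the roller's centre belongs in the fixture, 50.3 mm above the sloping bed plate. Axes: x along the V's, up the 30-degree slope (away from the robot, within 17 degrees); y level, across the V's, towards the strap's hinge; z square to the bed, leaning 30 degrees from vertical towards the robot. A hold on the roller's middle has free room down to the bed plate.
- bed: Grey sloping plate 240 x 90 x 10 mm, fixed; origin mid upper face, axes as the seat's. Two aluminium 90-degree V-blocks, 30 mm long, 63 wide, centred at x = +70 and -70 mm, lips 4 mm below the seat. A stop plate 50 mm wide stands at x = -112, its top 8 mm above seat height. Friction normally holds the roller where laid; if it slides the 12 mm to the stop, that is still good.
- fixture: Blue fixture base 240 x 120 x 12 mm, fixed to the bench; origin at the middle of its underside, z up, x level, the uphill direction.
- strap (a joint): Opening angle of the orange clamp strap, rad. 0: lying flat across a seated roller, touching it; grows as it opens, up and over to the seat's +y side; starts open at 1.9 to 2.4. Stops at 2.5 and -0.06. A stiff hinge: it stays where it is left, and takes about 2 N at the ball to turn.
- strap_hinge (a point): Middle of the strap's hinge, its axis parallel to the seat's x; in seat axes at x = +70, y = +40, z = +24 mm. Dark ears at x = 52 and 88 mm end 10 mm above it. Axes turn with the strap: at joint 0 they are the seat's. -y points along the strap to its ball: at opening q this is (0, -cos q, sin q) in seat axes.
- strap_ball (a point): Centre of the black ball, 28 mm in diameter, on the strap's free end, 105 mm from the hinge. The strap is 24 mm wide (along the hinge axis), 8 mm thick, 88 mm long, then a 12 mm thick stem to the ball. The ball can be pinched with the fingers on its x and -x sides and turns easily between them. Axes turn with the strap.
- carton: Bystander: closed brown carton 80 x 120 x 60 mm, origin at the middle of its underside.
- bottle: Bystander: blue bottle 60 mm in diameter, 150 mm high, standing; origin at the middle of its underside.
- screwdriver: Bystander: screwdriver about 190 mm long, lying on the bench.
There are look-alikes about, which are no part of the job. Leave any green look-alike of the roller alone.

How it is judged:
By the outcome, as a careful person would: the job done as asked, in the order asked, and still so for the second after the job is handed in, with the robot touching nothing.
It also fails if it takes over 64 s, if anything falls off the work surface, if the arm or the gripper's body presses on something with over 40 N, if the wrist force passes 120 N, or if a joint passes its speed limit or range.

ROBOT

A 6-joint arm with a two-finger parallel gripper is mounted at the origin on the work surface. World frame = base frame: x ahead of the robot, y to its left, z up, the work surface at z = 0. Lengths are in m, angles in rad, forces in N, time in s.
With the tool pointing down it reaches from about 0.275 to 0.825 m from the base axis. Payload 5.2 kg.
Tool frame: the origin (TCP) lies between the finger pads; the fingertips stand 14 mm ahead of it and the grasp point (between the pads) lies 5 mm behind it; z points along the fingers, x is the direction in which the jaws open and shut, and the axes are right-handed (so a half turn about z gives the same grasp; the last joint's range is limited). The gripper opens to 93 mm and grips with 3 to 60 N. Pads are 15 mm wide; open, the fingers measure 128 mm over their backs; the gripper's body (75 mm by 188 mm) begins 65 mm behind the grasp point.
Start: joints at [0.926, 0.259, 1.535, -0, 1.348, -0.203], TCP at [0.235, 0.497, 0.233] pointing down, gripper open.
Joint ranges: [-3.14, 3.14], [-0.91, 2.08], [0.19, 2.58], [-1.22, 4.36], [0.22, 2.71], [-3.12, 3.12]. Speed limits (rad/s): [2.57, 2.57, 3.14, 3.14, 3.14, 3.14].

INTERFACE

Orientations are given as a unit quaternion [w, x, y, z].
In Python, from workcell import sense, camera, camera_params, finish_job gives the robot as it stands. The module is installed in compiled form; this text tells all that it offers.
- The arm moves only by the tool drive_tool, never from a script. Its argument "plan" is one flat list of numbers, 5 for each row, row after row: the shift along the tool's x, y, z each as a share of 0.12 m, from -1 to 1, then the turn about the tool's z as a share of 60 degrees, from -1 to 1, then the opening, from 0 (shut) to 1 (fully open). A call has exactly 5 rows; each row is the pose to reach, as a shift and turn from the pose commanded when the call began, along the tool's axes at that moment; what a row does not reach only later rows make up. A row lasts 1/10 s, in which the tool goes at most 50 mm and 8.59 degrees, less where a joint would pass 70% of its speed; a pose out of reach is approached as far as the arm can. A call with a number of a shift or a turn outside -1 to 1 is refused whole. A call with a gripper value outside its range is refused whole. The fingers move at their own pace and stop on an object; "newtons" is the grip in N (left out, the last holds). Time passes only in rows, so rows that repeat a pose let the fingers close, or fill a call up. It gives the time, the measured TCP pose, the force and the opening at its end, in the units of the state.
- sense(): the state, without advancing time (a new reading comes with each control period).
- camera(name): name is "scene" or "side" or "wrist"; returns (picture, depth): 480x640x3 uint8, red, green, blue; 480x640 float32, m along the optical axis (not along the pixel's ray), 0 where there is no reading.
- camera_params(name): a dict with "camera_matrix" (3x3 intrinsics, pixels), "D" ([k1, k2, p1, p2, k3] as OpenCV has them; the pictures are not rectified), "pose" (4x4, takes a point from camera to world coordinates); the wrist camera has in their place "tool_from_camera" (4x4, takes a point from camera to tool coordinates, whose origin is the TCP and whose axes are the tool frame's). Camera axes: x right, y up, looking along -z (the intrinsics and any distortion apply to the point x, -y, -z); pixel columns grow to the right and rows downward; lengths in m; the calibration is good to about 2 mm. A picture is of the moment at which its call begins: read the wrist's pose just before it. camera_params takes no time and is no camera call.
- finish_job(): hands the job in, once; it reports no verdict.
The state is a dict: "time": time; "joint_positions": joint angles; "dq": joint speeds; "tau": joint torques, N m; "tool_pos": TCP position; "orientation": TCP orientation; "ft_force": force on the tool from outside, world axes, zero at the start; "torque": the same for the moment, N m; "grip_width": opening from 0.0 (shut) to 1.0 (fully open).
Only numpy, scipy, OpenCV 4.12 (cv2) and the standard library are available. Lean on these libraries where they do the work, as an engineer would, in place of code of your own. Each camera call takes 0.05 s, during which the arm holds its last target. There are 200 camera calls.

## Working session

There is one attempt and no reset: what is moved stays moved. The work goes in short steps, Python scripts to look and compute and a tool call to move; the robot and the scene stay as the last step left them, time stands still between calls to the robot, and variables do not carry over. Pictures are saved under pics/ and viewed, about 8 in all and at most 12, crops included, and the job is handed in when it is done.

Besides the shell and the picture viewer there is one more tool, called as name(argument=value, ...) on one line, values as JSON. drive_tool: Moves the arm, as the interface text tells. Shift numbers are shares of 0.12 m and turn numbers shares of 60 degrees, none past 1 either way. Its arguments: {"type":"object","properties":{"plan":{"type":"array","items":{"type":"number"}},"newtons":{"type":"number"}},"required":["plan"]}

```bash
mkdir -p pics; ls; cat > h.py <<'E'
import numpy as np, cv2
from workcell import sense, camera, camera_params
from scipy.spatial.transform import Rotation as R
def tcp(s=None):
    s=s or sense(); T=np.eye(4); q=s['orientation']; T[:3,:3]=R.from_quat([q[1],q[2],q[3],q[0]]).as_matrix(); T[:3,3]=s['tool_pos']; return T
def grab(n):
    p=camera_params(n); T=tcp()@np.array(p['tool_from_camera']) if n=='wrist' else np.array(p['pose'])
    im,d=camera(n); return im,d,np.array(p['camera_matrix']),np.array(p['D']),T
def save(n,f): 
    g=grab(n); cv2.imwrite('pics/'+f+'.png',g[0][:,:,::-1]); np.savez('pics/'+f+'.npz',im=g[0],d=g[1],K=g[2],D=g[3],T=g[4]); return g
def load(f): z=np.load('pics/'+f+'.npz'); return [z[k] for k in ('im','d','K','D','T')]
def rays(g,uv):
    u=cv2.undistortPoints(np.array(uv,float).reshape(-1,1,2),g[2],g[3]).reshape(-1,2)
    c=np.c_[u[:,0],-u[:,1],-np.ones(len(u))]; return g[4][:3,3],c@g[4][:3,:3].T
def pts(g,uv):  # depth points
    uv=np.array(uv).reshape(-1,2); o,r=rays(g,uv); return o+r*g[1][uv[:,1].astype(int),uv[:,0].astype(int)][:,None]
def onz(g,uv,z): o,r=rays(g,uv); return o+r*((z-o[2])/r[:,2])[:,None]
def tri(g1,p1,g2,p2):
    o1,a=rays(g1,p1);o2,b=rays(g2,p2);a,b=a[0],b[0]
    t=np.linalg.lstsq(np.c_[a,-b],o2-o1,rcond=None)[0]; x,y=o1+a*t[0],o2+b*t[1]; return (x+y)/2,np.linalg.norm(x-y)
E
python3 - <<'E'
from h import *
for n in ('scene','side','wrist'):
    g=save(n,n+'0'); print(n,g[2].round(1).tolist(),g[3],g[4].round(3).tolist())
print(sense())
E
```

```text
pics
scene [[601.0, 0.0, 318.0], [0.0, 601.0, 242.7], [0.0, 0.0, 1.0]] [-0.103396  0.        0.        0.        0.      ] [[-0.259, -0.841, 0.475, 1.202], [0.966, -0.222, 0.135, 0.189], [-0.008, 0.494, 0.869, 1.345], [0.0, 0.0, 0.0, 1.0]]
side [[623.6, 0.0, 313.0], [0.0, 623.6, 254.5], [0.0, 0.0, 1.0]] [-0.16043629  0.          0.          0.          0.        ] [[0.703, 0.421, -0.573, -0.287], [-0.711, 0.43, -0.556, -0.81], [0.012, 0.799, 0.601, 0.987], [0.0, 0.0, 0.0, 1.0]]
wrist [[391.4, 0.0, 320.5], [0.0, 391.4, 243.4], [0.0, 0.0, 1.0]] [-0.01418218  0.          0.          0.          0.        ] [[0.428, -0.876, -0.223, 0.175], [0.904, 0.414, 0.106, 0.527], [-0.001, -0.247, 0.969, 0.383], [0.0, 0.0, 0.0, 1.0]]
{'time': 0.15, 'joint_positions': array([ 9.26175135e-01,  2.59186253e-01,  1.53579620e+00, -2.05914465e-06,
        1.34802249e+00, -2.02803138e-01]), 'dq': array([ 0.00059866, -0.00318275, -0.00379179, -0.00026493,  0.00077332,
        0.00106534]), 'tau': array([ 2.91772107e-03, -4.37643349e+01, -2.84233600e+01,  7.22102704e-02,
        3.79753090e-02, -8.61457738e-05]), 'tool_pos': array([0.23491165, 0.49687595, 0.23201719]), 'orientation': array([ 2.50809224e-04,  8.44861682e-01,  5.34984336e-01, -6.60102299e-04]), 'ft_force': array([-0.64554989, -0.38709022,  0.22442412]), 'torque': array([ 0.01105653, -0.02236375, -0.0367069 ]), 'grip_width': 0.997624238150579}
```

View pics/scene0.png

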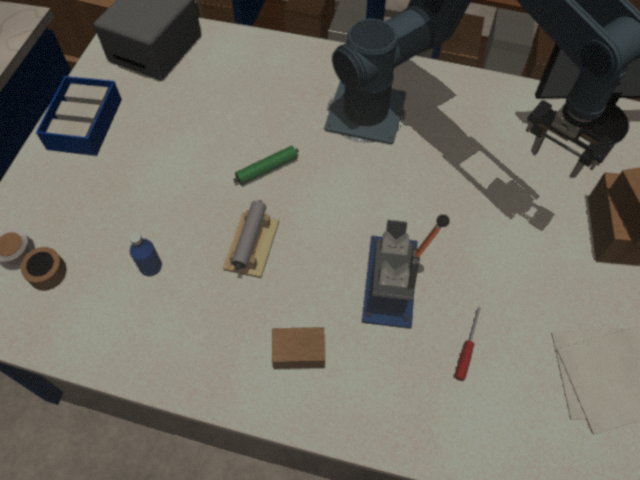

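View pics/side0.png

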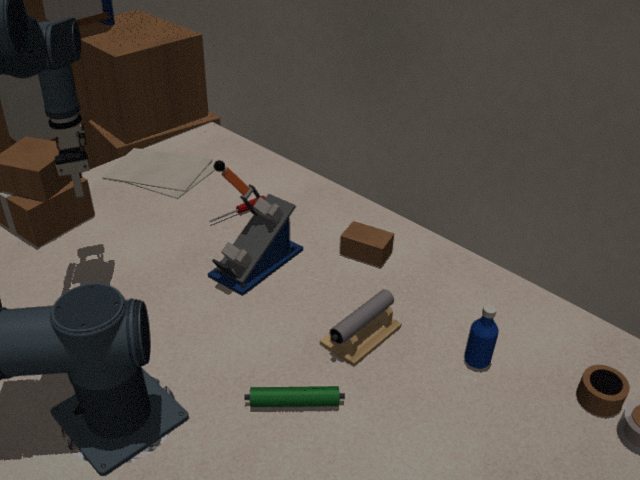

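The scene view shows the grey roller in its tan cradle at about (250,233), and the side view has it at (362,315). The fixture is at scene (393,270) and side (255,240). The strap ball is at scene (443,221) and side (219,165).

Things that could be taken for the roller:
- **Grey roller in the plywood cradle**, scene (250,233): this is the one I want, by its steel colour and its cradle.
- **Green roller lying on the bench**, scene (266,165) and side (296,397): a look-alike, so I leave it alone.

Next I get rough positions from the two views.

```bash
python3 - <<'E'
from h import *
a,b=load('scene0'),load('side0')
for n,p,q in [('ball',(443,221),(219,165)),('rollA',(258,206),(337,333)),('rollB',(238,265),(388,300)),('Vlow',(396,243),(235,255)),('Vup',(396,272),(265,210))]:
    print(n,[x.round(3) if hasattr(x,'round') else x for x in tri(a,p,b,q)],pts(a,[p]).round(3),pts(b,[q]).round(3))
# crops
def crop(g,x,y,w,h,s): return cv2.resize(g[0][y:y+h,x:x+w],None,fx=s,fy=s,interpolation=cv2.INTER_CUBIC)
c=np.hstack([crop(a,220,185,80,100,5),crop(b,200,150,100,125,4)])
cv2.imwrite('pics/crop1.png',c[:,:,::-1])
E
```

```text
ball [array([0.493, 0.264, 0.266]), np.float64(0.0)] [[0.503 0.263 0.28 ]] [[0.485 0.253 0.273]]
rollA [array([ 0.435, -0.185,  0.062]), np.float64(0.002)] [[ 0.445 -0.181  0.079]] [[ 0.431 -0.187  0.067]]
rollB [array([ 0.605, -0.184,  0.051]), np.float64(0.002)] [[ 0.61  -0.18   0.065]] [[ 0.589 -0.197  0.068]]
Vlow [array([0.454, 0.176, 0.065]), np.float64(0.0)] [[0.461 0.176 0.076]] [[0.451 0.172 0.069]]
Vup [array([0.57 , 0.191, 0.137]), np.float64(0.0)] [[0.572 0.191 0.141]] [[0.567 0.188 0.14 ]]
```

View pics/crop1.png

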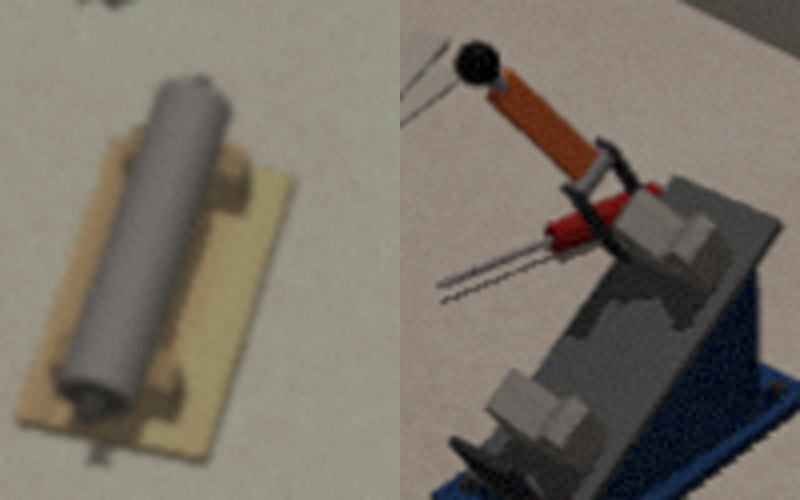

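The crop confirms the choice. The left half shows the steel-grey roller with black caps in the plywood V's. The right half shows the strap open, its ball at the upper left, with the ears and both V-blocks clear. I go above the fixture for a close look.

drive_tool(plan=[-0.49,0.89,-0.52,0,1,-0.49,0.89,-0.52,0,1,-0.49,0.89,-0.52,0,1,-0.49,0.89,-0.52,0,1,-0.49,0.89,-0.52,0,1])

```text
time: 0.65
tool_pos: [0.3068, 0.3982, 0.2951]
orientation: [-0.0, 0.845, 0.534, 0.0]
ft_force: [0.4, -0.1, 0.3]
grip_width: 1.0
```

drive_tool(plan=[-0.49,0.89,-0.52,0,1,-0.49,0.89,-0.52,0,1,-0.49,0.89,-0.52,0,1,-0.49,0.89,-0.52,0,1,-0.49,0.89,-0.52,0,1])

```text
time: 1.15
tool_pos: [0.3775, 0.3002, 0.3565]
orientation: [-0.001, 0.845, 0.535, -0.001]
ft_force: [-0.8, -0.5, 0.0]
grip_width: 0.999
```

drive_tool(plan=[-0.49,0.89,-0.52,-0.14,1,-0.49,0.89,-0.52,-0.28,1,-0.49,0.89,-0.52,-0.42,1,-0.49,0.89,-0.52,-0.42,1,-0.49,0.89,-0.52,-0.42,1])

```text
time: 1.65
tool_pos: [0.4489, 0.2019, 0.4185]
orientation: [-0.001, 0.708, 0.706, -0.001]
ft_force: [-1.3, -0.4, 0.4]
grip_width: 1.001
```

```bash
python3 - <<'E'
from h import *
g=save('wrist','w1'); print(g[4].round(3).tolist(), tcp().round(3).tolist())
E
```

```text
[[0.003, -0.969, -0.245, 0.383], [1.0, 0.003, -0.0, 0.203], [0.001, -0.245, 0.969, 0.57], [0.0, 0.0, 0.0, 1.0]] [[0.002, 1.0, -0.003, 0.448], [1.0, -0.002, 0.0, 0.202], [0.0, -0.003, -1.0, 0.418], [0.0, 0.0, 0.0, 1.0]]
```

View pics/w1.png

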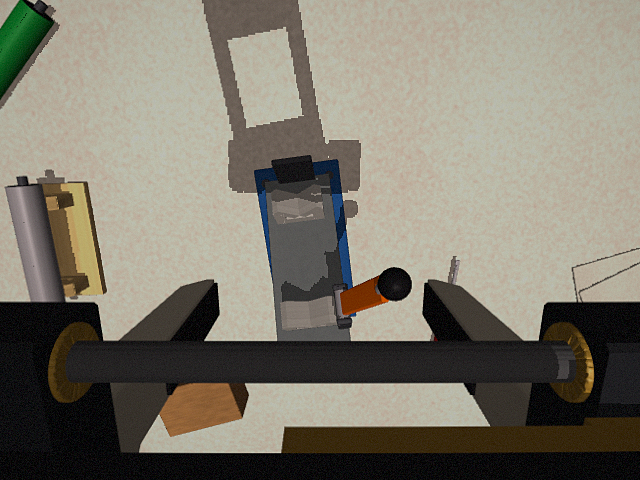

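This view shows the fixture at (300,245), with the stop at (293,168), the lower V-block at (298,208) and the upper V-block at (308,312). The ball is at (394,284), the real roller at (35,240) and the green look-alike at (20,40). I fit the bed plane and the V-blocks next.

```bash
cat > fit.py <<'E'
from h import *
g=load('w1'); im,d=g[0],g[1]
v,u=np.mgrid[150:338,240:420]; uv=np.c_[u.ravel(),v.ravel()]; P=pts(g,uv); ok=d[uv[:,1],uv[:,0]]>0
seed=(uv[:,0]>285)&(uv[:,0]<325)&(uv[:,1]>235)&(uv[:,1]<285)&ok
Q=P[seed]
for _ in range(3):
    c=Q.mean(0); n=np.linalg.svd(Q-c)[2][2]; n*=np.sign(n[2]); h=(P-c)@n; Q=P[ok&(abs(h)<.004)&(uv[:,1]<340)]
    r=np.hypot(*(Q-c)[:,:2].T); Q=Q[r<.2]
print('n',n.round(3),'tilt',np.degrees(np.arccos(n[2])),len(Q))
ey=np.cross([0,0,1.],0*n+n); 
ex=np.array([-n[0],-n[1],0]); ex=ex-n*(ex@n); ex/=np.linalg.norm(ex); ey=np.cross(n,ex)
L=np.c_[(P-c)@ex,(P-c)@ey,h]*1000
print('ex',ex.round(3),'ey',ey.round(3),'yaw',np.degrees(np.arctan2(ex[1],ex[0])))
bed=ok&(abs(L[:,2])<4); print('bed y',np.percentile(L[bed,1],[1,5,95,99]).round(1),'x',np.percentile(L[bed,0],[1,99]).round(1))
blk=ok&(L[:,2]>15)&(L[:,2]<52)&(abs(L[:,1])<45)
for lo,hi in((-150,0),(0,150)):
    m=blk&(L[:,0]>lo)&(L[:,0]<hi); B=L[m]; print(len(B),'blk x',np.percentile(B[:,0],[2,10,50,90,98]).round(1),'y',np.percentile(B[:,1],[2,10,50,90,98]).round(1),'z',np.percentile(B[:,2],[2,50,98]).round(1))
np.savez('bed.npz',c=c,ex=ex,ey=ey,n=n)
# local height map
M=np.full((188,180),0,np.uint8); M[...]=np.clip(L[:,2]*2.2+20,0,255).reshape(188,180)
x=np.clip((L[:,0]+150)*.85,0,255).astype(np.uint8).reshape(188,180)
cv2.imwrite('pics/hm.png',np.hstack([cv2.resize(M,None,fx=3,fy=3),]))
ball=((im.max(2)<45)&(np.hypot(np.arange(640)[None]-394,np.arange(480)[:,None]-284)<26)).astype(np.uint8)
ct=max(cv2.findContours(ball,0,2)[0],key=cv2.contourArea); (bx,by),br=cv2.minEnclosingCircle(ct); print('ball px',bx,by,br, 'f/r range',391.4*.014/br)
s=load('scene0'); bs=((s[0].max(2)<60)&(np.hypot(np.arange(640)[None]-443,np.arange(480)[:,None]-221)<9)).astype(np.uint8)
M2=cv2.moments(bs); ps=(M2['m10']/M2['m00'],M2['m01']/M2['m00']); b,e=tri(g,(bx,by),s,ps); print('ball',b.round(4),e,ps)
print('ball local',((b-c)@np.c_[ex,ey,n]*1000).round(1))
E
python3 fit.py
```

```text
n [-0.501 -0.068  0.863] tilt 30.341926679049173 7765
ex [0.855 0.116 0.505] ey [-0.134  0.991  0.   ] yaw 7.707903549132027
bed y [-61.3 -41.1  43.2  46.6] x [-153.7  111.6]
1888 blk x [-98.5 -97.9 -58.7 -40.9 -40.3] y [-26.8 -20.4   2.5  27.2  32.9] z [16.8 35.5 49.5]
1528 blk x [69.6 72.3 85.4 98.  99.5] y [-28.1 -22.4   0.9  28.2  33. ] z [21.4 36.7 45.8]
ball px 394.0 284.0 17.117341995239258 f/r range 0.3201197943888723
ball [0.4937 0.2625 0.2676] 0.0007766878083953061 (442.35353535353534, 220.6060606060606)
ball local [ 85.9  85.9 170.2]
```

View pics/hm.png

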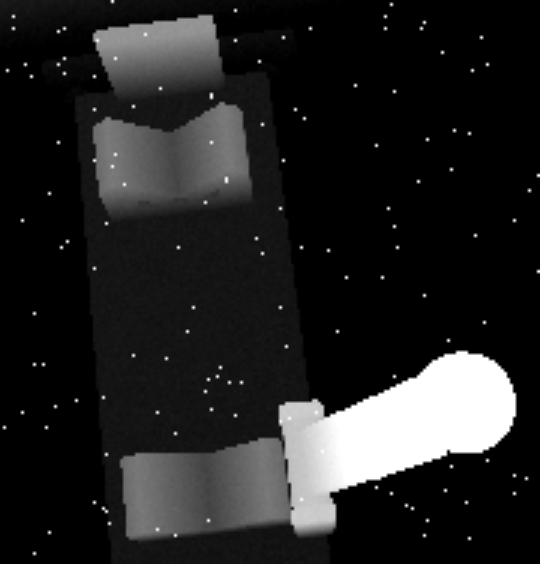

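The fit is consistent. The bed tilts 30.3° and is yawed 7.7°, and the V-blocks centre at local x = 14.5. The ball gives q ≈ 2.0 at a 105.5 mm radius.

At q = 2.0 the strap would get in the way of the gripper body while I lay the roller. I therefore open it further first, towards 2.45, by pushing the ball with closed fingers.

drive_tool(plan=[0.15,0.41,0.6,0,0,0.15,0.41,0.6,0,0,0.15,0.41,0.6,0,0,0.15,0.41,0.6,0,0,0.15,0.41,0.6,0,0])

```text
time: 2.2
tool_pos: [0.4978, 0.2197, 0.3491]
orientation: [0.0, 0.707, 0.707, 0.001]
ft_force: [0.3, -0.7, -0.4]
grip_width: 0.615
```

drive_tool(plan=[0,0,0.2,0,0,0,0,0.4,0,0,0,0,0.6,0,0,0,0,0.6,0,0,0,0,0.6,0,0])

```text
time: 2.7
tool_pos: [0.4986, 0.2189, 0.2777]
orientation: [0.001, 0.708, 0.706, 0.001]
ft_force: [0.0, -0.2, 0.1]
grip_width: 0.187
```

drive_tool(plan=[0.12,0.01,0.02,0,0,0.19,0.03,0.07,0,0,0.26,0.04,0.12,0,0,0.33,0.06,0.17,0,0,0.39,0.07,0.21,0,0])

```text
time: 3.2
tool_pos: [0.5072, 0.2663, 0.2498]
orientation: [-0.0, 0.708, 0.707, -0.0]
ft_force: [0.3, -1.3, 0.0]
grip_width: 0.004
```

```bash
python3 - <<'E'
from h import *
print(sense()['tool_pos'],sense()['grip_width'],sense()['ft_force'])
b=np.load('bed.npz'); M=np.c_[b['ex'],b['ey'],b['n']]; S=b['c']+M@[.0145,.002,.0503]; np.savez('seat.npz',S=S,M=M); print('seat',S.round(4))
for n in('scene','side'): save(n,n+'1')
a,s=load('scene1'),load('side1'); out=[]
for g,w in((a,(400,180,480,290)),(s,(185,120,270,220))):
    r=g[0][w[1]:w[3],w[0]:w[2]].astype(int); m=((r[...,0]>110)&(r[...,0]>1.8*r[...,2])&(r[...,1]<.65*r[...,0])).astype(np.uint8); print('orange',m.sum(),cv2.minAreaRect(np.argwhere(m)[:,::-1].astype(np.int32)+[w[0],w[1]]))
    out.append(cv2.resize(g[0][w[1]:w[3],w[0]:w[2]],(400,500)))
cv2.imwrite('pics/c2.png',np.hstack(out)[:,:,::-1])
E
```

```text
[0.50722094 0.26630249 0.24980826] 0.0035776355536910223 [ 0.3495733  -1.2685251   0.04533569]
seat [0.5039 0.1793 0.1281]
orange 76 ((425.87847900390625, 251.5723419189453), (5.103241443634033, 19.026214599609375), 70.55996704101562)
orange 83 ((244.7428741455078, 196.99545288085938), (29.681644439697266, 21.360002517700195), 32.61924362182617)
```

View pics/c2.png

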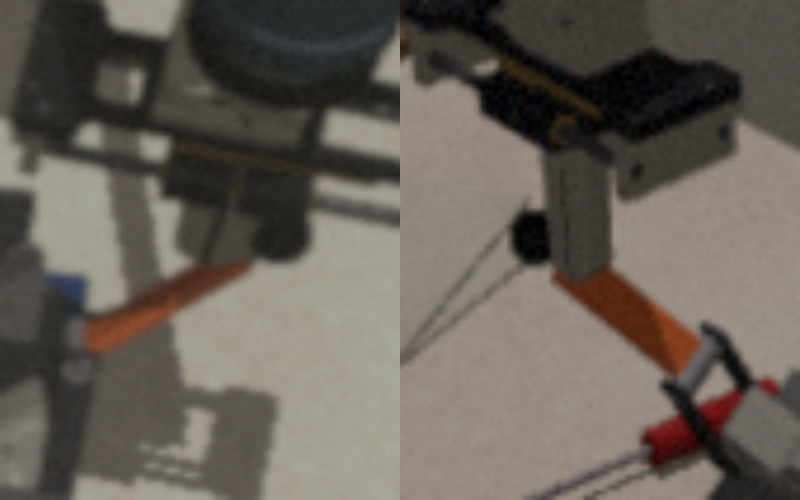

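The left half of the crop is the scene view and the right half the side view. The closed fingers bear on the ball, and the strap is well opened with almost no force. I push a few millimetres more, lift, and travel over to the roller.

drive_tool(plan=[0.03,0.01,0.02,0,0,0.05,0.02,0.04,0,0,0.0,0.02,0.0,0,0,-0.1,0.0,-0.5,0,0,-0.1,0,-0.9,0,0])

```text
time: 3.8
tool_pos: [0.5063, 0.2524, 0.3499]
orientation: [-0.001, 0.708, 0.706, -0.002]
ft_force: [0.8, 0.8, 0.5]
grip_width: 0.004
```

drive_tool(plan=[-0.93,-0.03,-0.1,0,1,-0.93,-0.03,-0.1,0,1,-0.93,-0.03,-0.1,0,1,-0.93,-0.03,-0.1,0,1,-0.93,-0.03,-0.1,0,1])

```text
time: 4.3
tool_pos: [0.5033, 0.1425, 0.3617]
orientation: [-0.0, 0.708, 0.706, 0.0]
ft_force: [-0.7, 0.4, -0.7]
grip_width: 0.385
```

```bash
python3 - <<'E'
from h import *
save('wrist','w2')
E
```

drive_tool(plan=[-0.93,-0.03,0,0,1,-0.93,-0.03,0,0,1,-0.93,-0.03,0,0,1,-0.93,-0.03,0,0,1,-0.93,-0.03,0,0,1])

```text
time: 4.85
tool_pos: [0.4996, 0.0321, 0.3614]
orientation: [-0.001, 0.708, 0.707, 0.0]
ft_force: [-0.0, 0.2, 0.0]
grip_width: 0.861
```

drive_tool(plan=[-0.93,-0.03,0.3,0,1,-0.93,-0.03,0.3,0,1,-0.93,-0.03,0.3,0,1,-0.93,-0.03,0.3,0,1,-0.93,-0.03,0.3,0,1])

```text
time: 5.35
tool_pos: [0.4961, -0.0794, 0.3256]
orientation: [-0.0, 0.707, 0.707, 0.0]
ft_force: [0.3, -0.7, -0.1]
grip_width: 1.001
```

drive_tool(plan=[-0.8,-0.03,0.3,0,1,-0.8,-0.03,0.3,0,1,-0.8,-0.03,0.3,0,1,-0.8,-0.03,0.3,0,1,-0.8,-0.03,0.3,0,1])

```text
time: 5.85
tool_pos: [0.4926, -0.1752, 0.2905]
orientation: [0.0, 0.707, 0.707, 0.001]
ft_force: [0.9, 0.8, -0.4]
grip_width: 1.001
```

```bash
python3 - <<'E'
from h import *
g=save('wrist','w3'); print(sense()['tool_pos'],g[4][:3,3])
w=load('w2')
cv2.imwrite('pics/w23.png',np.hstack([cv2.resize(w[0],(400,300)),cv2.resize(g[0],(400,300))])[:,:,::-1])
E
```

```text
[ 0.49264223 -0.17516243  0.29066991] [ 0.42565411 -0.17443795  0.44182516]
```

View pics/w23.png

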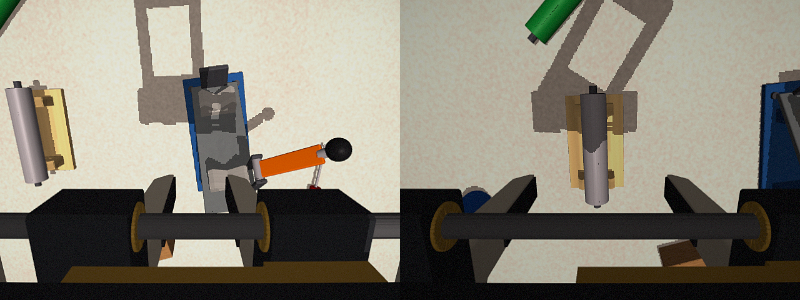

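The left half (w2) shows the strap opened wide, with its ball at about (541,240) in full-frame pixels. The right half (w3) shows the roller straight ahead from (309,150) to (310,325), with the green look-alike apart from it at (240,30).

```bash
python3 - <<'E'
from h import *
def axis(f,w):
    g=load(f); v,u=np.mgrid[w[1]:w[3],w[0]:w[2]]; uv=np.c_[u.ravel(),v.ravel()]; P=pts(g,uv)
    im=g[0][uv[:,1],uv[:,0]].astype(int); sat=im.max(1)-im.min(1)
    m=(P[:,2]>.064)&(P[:,2]<.1)&(sat<30); Q=P[m]; 
    med=np.median(Q,0); Q=Q[np.hypot(*(Q-med)[:,:2].T)<.13]
    k=np.polyfit(Q[:,0],Q[:,1],1)
    for _ in range(3):
        r=Q[:,1]-np.polyval(k,Q[:,0]); Q=Q[abs(r)<.024]; k=np.polyfit(Q[:,0],Q[:,1],1)
    top=Q[Q[:,2]>np.percentile(Q[:,2],75)]
    print(f,len(Q),'x',np.percentile(Q[:,0],[.5,2,98,99.5]).round(4),'slope deg',np.degrees(np.arctan(k[0])).round(2),'y@.52',np.polyval(k,.52).round(4),'y edges',np.percentile(Q[:,1]-np.polyval(k,Q[:,0]),[1,99]).round(4),'ztop',np.percentile(Q[:,2],[80,95,99]).round(4))
    # pixel ends via mask
axis('w3',(270,130,350,338)); axis('w2',(0,120,80,300))
# two-view check of the near spindle tip/ far tip
a,b=load('w3'),load('w2')
print('near',tri(a,(308,141),b,(24,135))); print('far',tri(a,(314,329),b,(61,292)))
s=load('side1')
g=b; m=((g[0].max(2)<45)&(np.hypot(np.arange(640)[None]-541,np.arange(480)[:,None]-240)<28)).astype(np.uint8)
(cx,cy),r=cv2.minEnclosingCircle(max(cv2.findContours(m,0,2)[0],key=cv2.contourArea)); o,d=rays(g,(cx,cy)); 
z=np.load('seat.npz');S,M=z['S'],z['M']; h=S+M@[.07,.04,.024]
# ray meets plane seat x=70
t=((h-o)@M[:,0])/(d[0]@M[:,0]); p=(o+d[0]*t); l=M.T@(p-h); print('ball',cx,cy,r,p.round(4),'local',l.round(4),'rad',np.linalg.norm(l),'q',np.arctan2(l[2],-l[1]), 'px range',391.4*.014/r)
E
```

```text
w3 7026 x [0.424  0.4328 0.6045 0.6075] slope deg 1.65 y@.52 -0.1827 y edges [-0.0192  0.0186] ztop [0.079  0.0799 0.0806]
w2 5376 x [0.4246 0.4324 0.6055 0.6148] slope deg 1.84 y@.52 -0.176 y edges [-0.0204  0.0131] ztop [0.0788 0.0799 0.0805]
near (array([ 0.42489577, -0.18589213,  0.06491213]), np.float64(0.0017676730785000528))
far (array([ 0.61671932, -0.1809101 ,  0.05838182]), np.float64(0.004249446718989393))
ball 540.5697631835938 239.5 21.714265823364258 [0.5052 0.305  0.2357] local [-0.      0.0844  0.0597] rad 0.10339008740234762 q 2.5260228199535004 px range 0.25235023116019994
```

The roller centre is at (0.519, -0.183, 0.060), yawed 1.7°, and the strap rests at about 2.5. I descend to grasp the roller 31 mm on the robot side of its middle.

drive_tool(plan=[-0.07,-0.04,0.4,-0.03,1,-0.07,-0.04,0.8,-0.03,1,-0.07,-0.04,0.97,-0.03,1,-0.07,-0.04,0.97,-0.03,1,-0.07,-0.04,0.97,-0.03,1])

```text
time: 6.4
tool_pos: [0.488, -0.1846, 0.1745]
orientation: [0.001, 0.696, 0.718, 0.0]
ft_force: [0.3, -1.2, 0.4]
grip_width: 1.001
```

drive_tool(plan=[0,0,0.3,0,1,0,0,0.6,0,1,0,0,0.8,0,1,0,0,0.96,0,1,0,0,0.96,0,1])

```text
time: 6.9
tool_pos: [0.4873, -0.185, 0.0579]
orientation: [-0.0, 0.696, 0.718, -0.0]
ft_force: [-0.1, 0.9, -0.3]
grip_width: 1.001
```

```bash
python3 -c "
from h import *
T=tcp();print(T.round(4),sense()['ft_force'])"
```

```text
[[-3.000e-02  9.995e-01 -6.000e-04  4.873e-01]
 [ 9.995e-01  3.000e-02  5.000e-04 -1.850e-01]
 [ 5.000e-04 -5.000e-04 -1.000e+00  5.790e-02]
 [ 0.000e+00  0.000e+00  0.000e+00  1.000e+00]] [-0.11190926  0.90804737 -0.34164619]
```

drive_tool(plan=[0.01,0,0,0,0.3,0.01,0,0,0,0.3,0.01,0,0,0,0.3,0.01,0,0,0,0.3,0.01,0,0,0,0.3], newtons=40)

```text
time: 7.4
tool_pos: [0.4873, -0.1844, 0.0586]
orientation: [0.001, 0.697, 0.717, 0.0]
ft_force: [0.1, 0.4, 0.2]
grip_width: 0.616
```

drive_tool(plan=[0,0,0,0,0.3,0,0,0,0,0.3,0,0,0,0,0.3,0,0,0,0,0.3,0,0,0,0,0.3])

```text
time: 7.9
tool_pos: [0.4871, -0.1848, 0.0581]
orientation: [0.0, 0.697, 0.717, -0.0]
ft_force: [-0.7, -3.6, 0.0]
grip_width: 0.421
```

drive_tool(plan=[0,0,-0.05,0,0.3,0,0,-0.15,0,0.3,0,0,-0.3,0,0.3,0,0,-0.5,0,0.3,0,0,-0.6,0,0.3])

```text
time: 8.4
tool_pos: [0.4876, -0.1841, 0.1322]
orientation: [0.001, 0.697, 0.718, 0.0]
ft_force: [-0.2, 0.8, -3.7]
grip_width: 0.423
```

```bash
python3 - <<'E'
from h import *
for n in('side','wrist'): save(n,n+'4')
g=load('side4');w=load('wrist4')
s=g[0][240:380,280:440]
cv2.imwrite('pics/c4.png',np.hstack([cv2.resize(s,(400,350)),cv2.resize(w[0],(400,350))])[:,:,::-1])
E
```

```text
(no output)
```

View pics/c4.png

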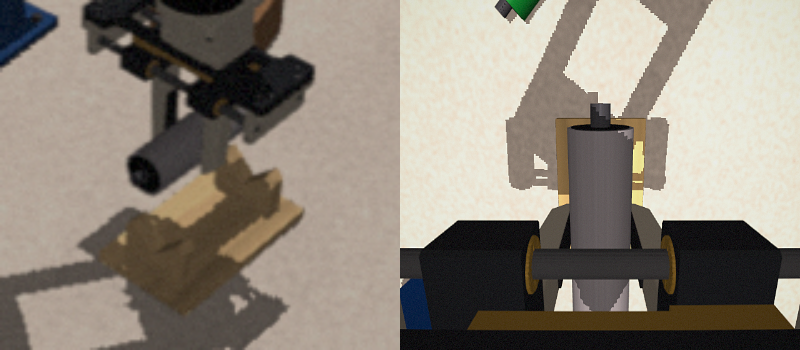

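The roller is lifted and held clear of the cradle, with its near end at about (320,160) in the wrist view. I measure its pitch and work out the move to the fixture.

```bash
cat > pitch.py <<'E'
from h import *
import sys
def pitch(f,rows=(182,300)):
    g=load(f); T=tcp(); v,u=np.mgrid[rows[0]:rows[1],270:375]; uv=np.c_[u.ravel(),v.ravel()]; P=pts(g,uv)
    L=(P-T[:3,3])@T[:3,:3]; m=(abs(L[:,0])<.021)&(L[:,2]<.05)&(L[:,2]>-.09)&(abs(L[:,1])<.13)
    L=L[m]; bins=np.arange(-.12,.06,.01); o=[]
    for a in bins:
        k=(L[:,1]>=a)&(L[:,1]<a+.01)
        if k.sum()>20: o.append((a+.005,np.percentile(L[k,2],8)))
    o=np.array(o); k=np.polyfit(o[:,0],o[:,1],1); print('y range',np.percentile(L[:,1],[.5,99.5]).round(4),'pitch up-ahead deg',-np.degrees(np.arctan(k[0])).round(2),'z top at y=0',k[1].round(4),'resid',(o[:,1]-np.polyval(k,o[:,0])).round(4))
if __name__=='__main__': pitch(sys.argv[1])
E
python3 - <<'E'
from h import *
from pitch import pitch
pitch('wrist4')
z=np.load('seat.npz');S,M=z['S'],z['M'];T=tcp()
G=S+M@[-.031,0,0]; print('target axis pt',G.round(4),'TCP final (grasp ht as now: axis = TCP z +?)')
print('yaw tool',np.degrees(np.arctan2(T[1,1],T[0,1])),'TCP',T[:3,3].round(4))
E
```

```text
y range [-0.0539 -0.009 ] pitch up-ahead deg -7.92 z top at y=0 -0.0176 resid [ 0.0017  0.0004 -0.0009 -0.0021 -0.0033  0.0042]
target axis pt [0.4774 0.1757 0.1124] TCP final (grasp ht as now: axis = TCP z +?)
yaw tool 1.7011946340079116 TCP [ 0.4881 -0.1845  0.1321]
```

The roller is level to within the noise, with its axis about 2.5 mm above the TCP. I carry it to above the seat.

drive_tool(plan=[0.05,0,-0.2,0,0.3,0.1,0,-0.4,0,0.3,0.2,0,-0.6,0,0.3,0.3,0,-0.8,0,0.3,0.4,0,-1,0,0.3])

```text
time: 9.0
tool_pos: [0.4848, -0.1353, 0.2496]
orientation: [-0.001, 0.697, 0.717, -0.0]
ft_force: [0.6, 0.2, -3.9]
grip_width: 0.42
```

drive_tool(plan=[0.17,0,0,0,0.3,0.34,0,0,0,0.3,0.52,0,0,0,0.3,0.7,0,0,0,0.3,0.87,0,0,0,0.3])

```text
time: 9.5
tool_pos: [0.4816, -0.0305, 0.2487]
orientation: [-0.001, 0.697, 0.717, -0.0]
ft_force: [0.5, 0.7, -4.2]
grip_width: 0.421
```

drive_tool(plan=[0.17,0,0,0,0.3,0.34,0,0,0,0.3,0.52,0,0,0,0.3,0.7,0,0,0,0.3,0.87,0,0,0,0.3])

```text
time: 10.0
tool_pos: [0.4785, 0.0737, 0.2487]
orientation: [-0.001, 0.697, 0.717, -0.001]
ft_force: [1.0, -0.2, -4.3]
grip_width: 0.424
```

drive_tool(plan=[0.17,0,0,-0.03,0.3,0.34,0,0,-0.06,0.3,0.52,0,0,-0.1,0.3,0.7,0,0,-0.1,0.3,0.86,0,0,-0.1,0.3])

```text
time: 10.5
tool_pos: [0.4754, 0.1767, 0.2486]
orientation: [-0.001, 0.658, 0.753, -0.001]
ft_force: [0.1, -0.0, -4.3]
grip_width: 0.422
```

```bash
python3 - <<'E'
from h import *
for n in('scene','wrist'): save(n,n+'5')
g=load('scene5');w=load('wrist5')
z=np.load('seat.npz');S,M=z['S'],z['M'];T=tcp()
G=S+M@[-.031,0,0]; d=T[:3,:3].T@(G-T[:3,3]); print('to axis target, tool',d.round(4),(d/.12).round(3),'yaw',np.degrees(np.arctan2(T[1,1],T[0,1])),sense()['ft_force'])
s=g[0][180:330,340:460]
cv2.imwrite('pics/c5.png',np.hstack([cv2.resize(s,(400,500)),cv2.resize(w[0],(400,500))])[:,:,::-1])
E
```

```text
to axis target, tool [-0.0025  0.0022  0.1362] [-0.021  0.018  1.135] yaw 7.831228152064059 [-0.45816302 -0.69102199 -3.64066063]
```

View pics/c5.png

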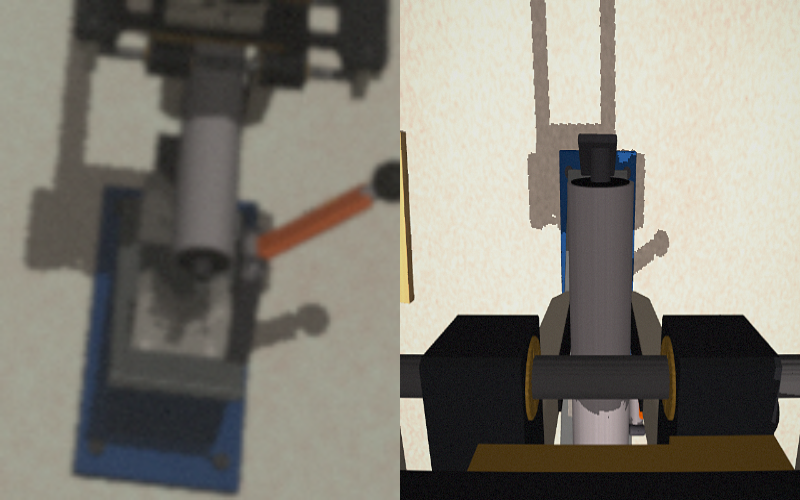

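The roller is lined up over the fixture, with the strap clear to the side. I lower to just above the upper V-block.

drive_tool(plan=[-0.02,0.02,0.12,0,0.3,-0.02,0.02,0.25,0,0.3,-0.02,0.02,0.38,0,0.3,-0.02,0.02,0.5,0,0.3,-0.02,0.02,0.5,0,0.3])

```text
time: 11.1
tool_pos: [0.477, 0.1727, 0.1872]
orientation: [-0.002, 0.658, 0.753, -0.002]
ft_force: [-1.6, -0.5, -3.6]
grip_width: 0.42
```

drive_tool(plan=[0,0,0.03,0,0.3,0,0,0.06,0,0.3,0,0,0.09,0,0.3,0,0,0.12,0,0.3,0,0,0.15,0,0.3])

```text
time: 11.6
tool_pos: [0.4792, 0.1736, 0.172]
orientation: [0.0, 0.658, 0.753, 0.0]
ft_force: [-0.5, 0.2, -2.3]
grip_width: 0.423
```

drive_tool(plan=[0.01,-0.01,0,0,0.3,0.01,-0.01,0.02,0,0.3,0.01,-0.01,0.05,0,0.3,0.01,-0.01,0.08,0,0.3,0.01,-0.01,0.1,0,0.3], newtons=18)

```text
time: 12.1
tool_pos: [0.4776, 0.1746, 0.1597]
orientation: [-0.0, 0.658, 0.753, -0.0]
ft_force: [-2.0, -0.1, -1.1]
grip_width: 0.426
```

```bash
python3 - <<'E'
from h import *
print(sense()['ft_force'],sense()['torque'],sense()['tool_pos'])
E
```

```text
[-2.04785628 -0.12391525 -1.10471245] [0.0735485  0.10793693 0.03441705] [0.47761257 0.17464346 0.15969906]
```

The roller is pivoting gently with forces of only 1–2 N, so I continue.

drive_tool(plan=[0,0,0.04,0,0.3,0,0,0.08,0,0.3,0,0,0.12,0,0.3,0,0,0.15,0,0.3,0,0,0.17,0,0.3])

```text
time: 12.6
tool_pos: [0.4782, 0.1747, 0.1394]
orientation: [0.0, 0.658, 0.753, 0.0]
ft_force: [0.6, -0.2, -2.8]
grip_width: 0.424
```

drive_tool(plan=[0,0,0.03,0,0.3,0,0,0.06,0,0.3,0,0,0.09,0,0.3,0,0,0.12,0,0.3,0,0,0.14,0,0.3])

```text
time: 13.1
tool_pos: [0.4776, 0.1746, 0.1224]
orientation: [-0.0, 0.658, 0.753, -0.0]
ft_force: [0.4, 0.5, -1.8]
grip_width: 0.428
```

```bash
python3 - <<'E'
from h import *
for n in('side','wrist'): save(n,n+'6')
print(sense()['ft_force'],sense()['tool_pos'])
g=load('side6');w=load('wrist6')
s=g[0][150:300,190:320]
cv2.imwrite('pics/c6.png',np.hstack([cv2.resize(s,(400,460)),cv2.resize(w[0],(400,460))])[:,:,::-1])
E
```

```text
[-0.27642611 -0.64347392 -1.79094181] [0.4773208  0.17458465 0.12230117]
```

View pics/c6.png

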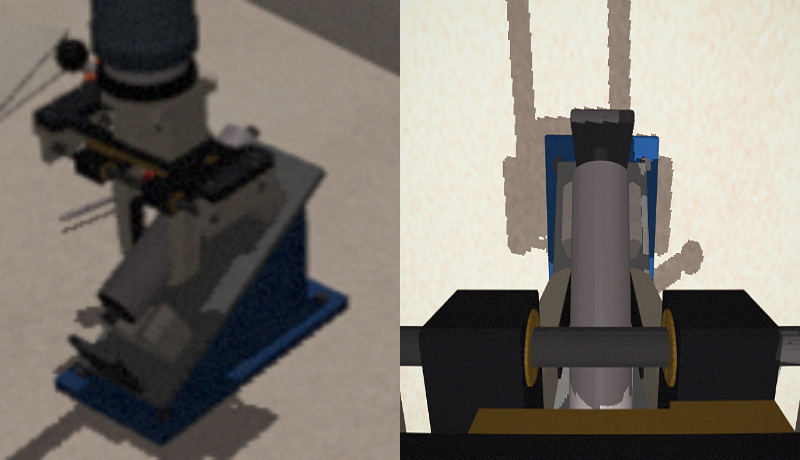

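The side view shows the roller tilted and just above the lower V-block, with the stub clear of the stop. I lower the last stretch slowly.

drive_tool(plan=[0,0,0.02,0,0.3,0,0,0.04,0,0.3,0,0,0.055,0,0.3,0,0,0.065,0,0.3,0,0,0.075,0,0.3])

```text
time: 13.7
tool_pos: [0.4778, 0.1749, 0.1141]
orientation: [-0.0, 0.658, 0.753, 0.0]
ft_force: [-2.0, 1.6, 7.3]
grip_width: 0.426
```

drive_tool(plan=[0,0,0.01,0,0.3,0,0,0.015,0,0.3,0,0,0.02,0,0.3,0,0,0.025,0,0.3,0,0,0.025,0,0.3], newtons=10)

```text
time: 14.2
tool_pos: [0.4784, 0.1755, 0.1126]
orientation: [0.0, 0.658, 0.753, 0.001]
ft_force: [-3.8, 3.4, 12.7]
grip_width: 0.43
```

```bash
python3 - <<'E'
from h import *
save('wrist','wrist7'); print(sense()['ft_force'],sense()['torque'],sense()['tool_pos'])
z=np.load('seat.npz');S,M=z['S'],z['M']
g=load('wrist7'); v,u=np.mgrid[140:330,250:390]; uv=np.c_[u.ravel(),v.ravel()]; P=(pts(g,uv)-S)@M*1000
for a in range(-110,-30,8):
    k=(P[:,0]>=a)&(P[:,0]<a+8)&(abs(P[:,1])<24)&(P[:,2]>-3)&(P[:,2]<40)
    if k.sum()>30: Q=P[k]; top=Q[Q[:,2]>np.percentile(Q[:,2],60)]; print(a,k.sum(),'top z',np.percentile(Q[:,2],92).round(1),'y of top',top[:,1].mean().round(1),'y span',np.percentile(Q[:,1],[2,98]).round(1))
E
```

```text
[-3.78751606  2.72406783 10.77005678] [ 0.57309617  0.60467356 -0.01691922] [0.47835476 0.17550917 0.11261078]
-102 128 top z 6.8 y of top 1.0 y span [-4.8  6.6]
-94 107 top z 7.1 y of top 0.6 y span [-4.3  6.1]
-86 1261 top z 20.6 y of top 0.8 y span [-18.   18.8]
-78 1630 top z 20.6 y of top 0.8 y span [-17.7  19.1]
-70 1705 top z 20.6 y of top 0.7 y span [-17.9  19. ]
-62 1775 top z 20.6 y of top 0.5 y span [-17.7  18.9]
-54 1851 top z 20.6 y of top 0.6 y span [-17.7  18.7]
-46 1974 top z 20.5 y of top 0.5 y span [-18.8  19.5]
-38 2390 top z 20.4 y of top 0.5 y span [-22.7  22.6]
```

The roller is seated: its top line sits at 20.6 mm over its visible length, with y offset 0.6 mm. I relieve the press by about 1 mm, open, and lift away.

drive_tool(plan=[0,0,-0.015,0,0.43,0,0,-0.015,0,0.45,0,0,-0.015,0,0.5,0,0,-0.015,0,0.62,0,0,-0.015,0,0.62], newtons=5)

```text
time: 14.75
tool_pos: [0.4778, 0.1744, 0.1124]
orientation: [-0.0, 0.658, 0.753, -0.0]
ft_force: [-0.1, 0.5, -0.2]
grip_width: 0.606
```

drive_tool(plan=[0,0,0,0,0.65,0,0,0,0,0.65,0,0,-0.05,0,0.65,0,0,-0.15,0,0.65,0,0,-0.3,0,0.65])

```text
time: 15.25
tool_pos: [0.4773, 0.1746, 0.1491]
orientation: [-0.0, 0.658, 0.753, -0.001]
ft_force: [-0.5, -0.0, -0.8]
grip_width: 0.648
```

drive_tool(plan=[0,0,-0.2,0,0.65,0,0,-0.4,0,0.65,0,0,-0.7,0,0.65,0,0,-0.95,0,0.65,0,0,-1,0,0.65])

```text
time: 15.75
tool_pos: [0.4797, 0.1749, 0.2736]
orientation: [0.003, 0.658, 0.753, 0.003]
ft_force: [0.4, -0.1, 0.2]
grip_width: 0.654
```

drive_tool(plan=[0.1,-0.2,-0.3,0,0.65,0.3,-0.4,-0.5,0,0.65,0.4,-0.5,-0.8,0,0.65,0.4,-0.5,-1,0,0.65,0.4,-0.5,-1,0,0.65])

```text
time: 16.25
tool_pos: [0.4124, 0.2149, 0.3921]
orientation: [0.002, 0.658, 0.753, 0.003]
ft_force: [-0.0, 0.5, -0.0]
grip_width: 0.653
```

```bash
cat > seen.py <<'E'
from h import *
import sys
f=sys.argv[1]; save('wrist',f); print(sense()['ft_force'],sense()['tool_pos'])
z=np.load('seat.npz');S,M=z['S'],z['M']
g=load(f); v,u=np.mgrid[0:480,0:640]; uv=np.c_[u.ravel(),v.ravel()]; P=(pts(g,uv)-S)@M*1000; ok=g[1].ravel()>0
for a in range(-112,112,8):
    k=ok&(P[:,0]>=a)&(P[:,0]<a+8)&(abs(P[:,1])<24)&(P[:,2]>-3)&(P[:,2]<40)
    if k.sum()>30: Q=P[k]; top=Q[Q[:,2]>np.percentile(Q[:,2],60)]; print(a,k.sum(),'top z',np.percentile(Q[:,2],92).round(1),'y',top[:,1].mean().round(1))
k=ok&(abs(P[:,1])<16)&(P[:,2]>10)&(P[:,2]<24); print('tube x',np.percentile(P[k,0],[.5,99.5]))
h=np.array([70,40,24]); L=P-h; k=ok&(abs(L[:,0])<16)&(abs(np.hypot(L[:,1],L[:,2])-105)<16)&(g[0].reshape(-1,3).max(1)<50)
if k.sum()>20:
    c=np.median(L[k],0); print('ball surf',k.sum(),c,'q',np.arctan2(c[2],-c[1]),'px',uv[k].mean(0))
cv2.imwrite('pics/'+f+'.png',g[0][:,:,::-1])
E
python3 seen.py w8
```

```text
[ 0.53035636 -0.90122873  0.01410342] [0.41206749 0.21446393 0.38975614]
-112 62 top z 7.4 y 8.5
-96 46 top z 7.2 y 1.4
-88 142 top z 20.9 y 1.0
-80 223 top z 20.5 y 0.7
-72 228 top z 20.3 y 1.3
-64 233 top z 20.7 y 0.5
-56 238 top z 20.6 y 0.8
-48 240 top z 20.5 y 0.6
-40 242 top z 20.4 y 1.0
-32 249 top z 20.4 y 0.3
-24 251 top z 20.3 y 0.3
-16 248 top z 20.4 y 0.1
-8 262 top z 20.5 y 0.2
0 260 top z 20.2 y 0.7
8 271 top z 20.2 y 0.2
16 264 top z 20.2 y -0.3
24 274 top z 20.2 y -0.1
32 273 top z 20.3 y -0.0
40 281 top z 20.2 y -0.0
48 287 top z 20.1 y -0.3
56 298 top z 19.9 y -0.3
64 37 top z 20.0 y 0.3
tube x [-295.60891595   64.43804741]
ball surf 29 [-4.41792541 69.98054206 70.33435402] q 2.353672938899795 px [392.72413793 338.20689655]
```

View pics/w8.png

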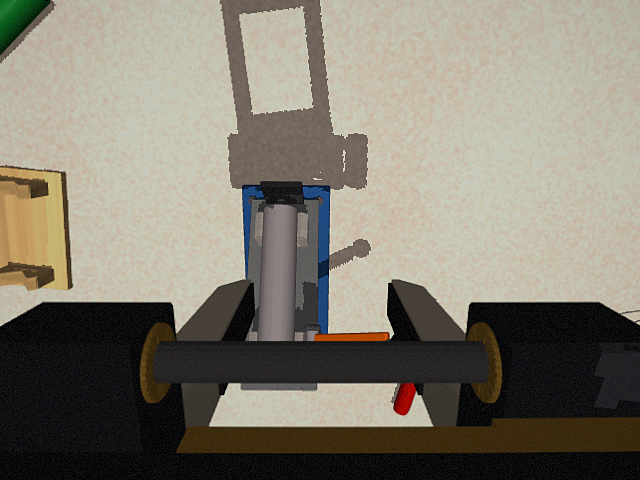

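The wrist view and depth show the roller lying in both V's, from (280,205) downwards in the image. Its top line is flat at 20–20.9 mm along its length and its end is at -88 mm, so it is centred. The strap is at about (350,338), open. Next I plan the pinch of the ball.

```bash
python3 - <<'E'
from h import *
print(sense()['joint_positions'].round(2))
z=np.load('seat.npz');S,M=z['S'],z['M']
X=np.array([M[0,0],M[1,0],0]);X/=np.linalg.norm(X); Z=np.array([0,0,-1.]); Y=np.cross(Z,X); Rt=np.c_[X,Y,Z]
B=lambda q:S+M@np.array([.0714,.04-.105*np.cos(q),.024+.105*np.sin(q)])
print('X',X.round(3),'Y',Y.round(3)); 
for q in(2.5,2.45,2.4): print(q,B(q).round(4))
print('now->above ball',((B(2.5)+[0,0,.1]-tcp()[:3,3])@Rt/.12).round(3))
qs=[2.5,2.08,1.66,1.24,.82,.41,0]
for a,b in zip(qs,qs[1:]):
    print(a,b,[ ((B(a+(b-a)*k/5)-B(a))@Rt/.12).round(2).tolist() for k in range(1,6)])
E
```

```text
[ 0.24  0.04  1.42 -0.    1.68 -1.47]
X [0.991 0.134 0.   ] Y [ 0.134 -0.991  0.   ]
2.5 [0.5049 0.3046 0.2391]
2.45 [0.5032 0.3011 0.2427]
2.4 [0.5017 0.2975 0.2461]
now->above ball [ 0.867 -0.641  0.422]
2.5 2.08 [[-0.03, 0.05, -0.05], [-0.06, 0.1, -0.09], [-0.08, 0.15, -0.14], [-0.1, 0.21, -0.17], [-0.12, 0.27, -0.21]]
2.08 1.66 [[-0.02, 0.07, -0.03], [-0.03, 0.13, -0.05], [-0.04, 0.2, -0.07], [-0.05, 0.28, -0.08], [-0.05, 0.35, -0.09]]
1.66 1.24 [[-0.0, 0.07, -0.0], [-0.0, 0.15, -0.0], [0.0, 0.22, 0.01], [0.01, 0.29, 0.02], [0.02, 0.36, 0.04]]
1.24 0.82 [[0.01, 0.07, 0.02], [0.03, 0.13, 0.05], [0.05, 0.2, 0.08], [0.07, 0.26, 0.12], [0.09, 0.31, 0.16]]
0.82 0.41 [[0.03, 0.05, 0.04], [0.05, 0.1, 0.09], [0.08, 0.14, 0.14], [0.11, 0.17, 0.2], [0.15, 0.21, 0.25]]
0.41 0 [[0.03, 0.03, 0.06], [0.07, 0.05, 0.12], [0.1, 0.06, 0.18], [0.14, 0.07, 0.24], [0.18, 0.07, 0.3]]
```

drive_tool(plan=[0.06,0.09,0,0.14,0.65,0.13,0.17,0,0.28,0.65,0.2,0.26,0,0.42,0.65,0.26,0.35,0,0.56,0.65,0.32,0.43,0,0.7,0.65])

```text
time: 16.8
tool_pos: [0.458, 0.259, 0.3862]
orientation: [-0.0, 0.886, 0.464, -0.002]
ft_force: [0.6, -0.4, -0.0]
grip_width: 0.647
```

drive_tool(plan=[0,0,0,0.14,0.65,0,0,0,0.28,0.65,0,0,0,0.42,0.65,0,0,0,0.56,0.65,0,0,0,0.7,0.65])

```text
time: 17.3
tool_pos: [0.4576, 0.2587, 0.3862]
orientation: [0.0, 0.993, 0.116, -0.002]
ft_force: [-0.5, 0.3, 0.1]
grip_width: 0.649
```

drive_tool(plan=[0,0,0,0.1,0.65,0,0,0,0.1,0.65,0,0,0,0.1,0.65,0,0,0,0.1,0.65,0,0,0,0.1,0.65])

```text
time: 17.8
tool_pos: [0.4578, 0.2591, 0.3883]
orientation: [0.0, 0.998, 0.068, -0.0]
ft_force: [-0.2, 0.3, 0.9]
grip_width: 0.65
```

```bash
cat > ball.py <<'E'
from h import *
import sys
f=sys.argv[1]; save('wrist',f); T=tcp(); g=load(f)
z=np.load('seat.npz');S,M=z['S'],z['M']; h=S+M@[.07,.04,.024]
m=(g[0].max(2)<45); v,u=np.nonzero(m&(g[1]>0)); uv=np.c_[u,v]; L=(pts(g,uv)-h)@M*1000
r=np.hypot(L[:,1],L[:,2]); k=(abs(L[:,0]-1)<18)&(abs(r-105)<20); uv=uv[k]; print('n',k.sum())
mm=np.zeros((480,640),np.uint8); mm[uv[:,1],uv[:,0]]=255
ct=max(cv2.findContours(mm,0,2)[0],key=cv2.contourArea); (cx,cy),r=cv2.minEnclosingCircle(ct); o,d=rays(g,(cx,cy)); d=d[0]
t=((h-o)@M[:,0])/(d@M[:,0]); p=o+d*t; l=M.T@(p-h); print('px',cx,cy,r,'ball',p.round(4),'rad',np.linalg.norm(l).round(4),'q',np.arctan2(l[2],-l[1]).round(3))
q=np.arctan2(l[2],-l[1]); b=h+M@[.001,-.105*np.cos(q),.105*np.sin(q)]
# sphere: depth of nearest point + 14mm
D=g[1][int(cy),int(cx)]; print('depth-based',(o+d*(D+.014/np.linalg.norm(d))).round(4))
dd=T[:3,:3].T@(b-T[:3,3]); print('b',b.round(4),'TCP',T[:3,3].round(4),'tool delta',dd.round(4),(dd/.12).round(3),'yaw x',np.degrees(np.arctan2(T[1,0],T[0,0])))
E
python3 ball.py w9
```

```text
n 1073
px 385.5329895019531 188.19871520996094 18.454347610473633 ball [0.5042 0.3013 0.2382] rad 0.1024 q 2.483
depth-based [0.5036 0.3016 0.2417]
b [0.5039 0.3034 0.2401] TCP [0.4579 0.2591 0.3884] tool delta [ 0.0517 -0.0378  0.1482] [ 0.431 -0.315  1.235] yaw x 7.737794638580887
```

The estimates agree that the ball is at about (0.504, 0.302, 0.240). I descend to pinch it with the fingertips.

drive_tool(plan=[0.2,-0.15,0.2,0,0.65,0.43,-0.31,0.4,0,0.65,0.43,-0.31,0.6,0,0.65,0.43,-0.31,0.6,0,0.65,0.43,-0.31,0.6,0,0.65])

```text
time: 18.35
tool_pos: [0.5038, 0.3028, 0.3169]
orientation: [0.0, 0.998, 0.067, -0.0]
ft_force: [-0.1, 0.4, 0.2]
grip_width: 0.648
```

drive_tool(plan=[0,0,0.2,0,0.65,0,0,0.4,0,0.65,0,0,0.52,0,0.65,0,0,0.59,0,0.65,0,0,0.59,0,0.65])

```text
time: 18.85
tool_pos: [0.504, 0.3027, 0.2465]
orientation: [-0.0, 0.998, 0.067, 0.0]
ft_force: [-0.5, -0.4, 0.5]
grip_width: 0.646
```

```bash
python3 ball.py w10; python3 -c "
import cv2;i=cv2.imread('pics/w10.png');cv2.imwrite('pics/w10s.png',cv2.resize(i,(480,360)))"; python3 - <<'E'
from h import *
print(sense()['ft_force'],sense()['tool_pos'])
E
```

```text
n 3306
px 314.5042419433594 310.6325378417969 32.81934356689453 ball [0.5032 0.3008 0.2399] rad 0.1033 q 2.465
depth-based [0.5032 0.3012 0.241 ]
b [0.5034 0.3022 0.2414] TCP [0.5044 0.3029 0.2472] tool delta [-0.0011  0.0005  0.0059] [-0.01   0.005  0.049] yaw x 7.679955782700543
[0.81965277 0.57999313 0.38022509] [0.50442301 0.30286432 0.24724455]
```

View pics/w10s.png

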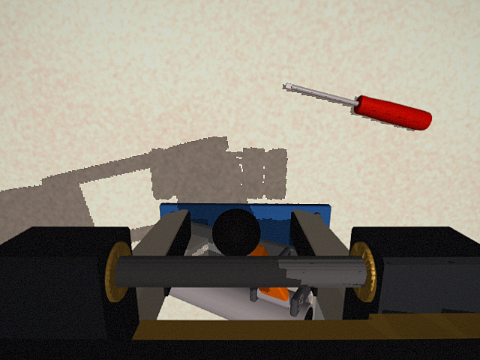

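The ball at (236,232) sits centred between the fingers, so I pinch it.

drive_tool(plan=[0,0.01,0,0,0.2,0,0.01,0,0,0.2,0,0.01,0,0,0.2,0,0.01,0,0,0.2,0,0.01,0,0,0.2], newtons=12)

```text
time: 19.4
tool_pos: [0.5022, 0.3022, 0.2453]
orientation: [-0.0, 0.998, 0.067, -0.002]
ft_force: [-2.9, 2.2, 1.6]
grip_width: 0.291
```

drive_tool(plan=[-0.03,0.05,-0.05,0,0.2,-0.06,0.1,-0.09,0,0.2,-0.08,0.15,-0.14,0,0.2,-0.1,0.21,-0.17,0,0.2,-0.12,0.27,-0.21,0,0.2])

```text
time: 19.9
tool_pos: [0.4922, 0.2674, 0.2704]
orientation: [-0.0, 0.998, 0.067, -0.002]
ft_force: [-6.2, 0.3, -6.1]
grip_width: 0.29
```

```bash
cat > arc.py <<'E'
from h import *
import sys
z=np.load('seat.npz');S,M=z['S'],z['M'];T=tcp();Rt=T[:3,:3]
h=S+M@[.07,.04,.024]; off=np.array([0,0,.005])
l=(T[:3,3]-off-h)@M; q=np.arctan2(l[2],-l[1]); print('q',q.round(3),'rad',np.hypot(l[1],l[2]).round(4),'x',l[0].round(4),'F',sense()['ft_force'].round(1))
B=lambda q:h+M@np.array([l[0],-.105*np.cos(q),.105*np.sin(q)])
for qe in map(float,sys.argv[1:]):
    print(round(q,2),qe,[((B(q+(qe-q)*k/5)-B(q))@Rt/.12).round(2).tolist() for k in range(1,6)],'err0',((B(q)+off-T[:3,3])@Rt/.12).round(3)); q=qe
E
python3 arc.py 1.66 1.24 .82 .41 .1 0
```

```text
q 2.049 rad 0.1063 x -0.0004 F [-6.2  0.3 -6.1]
2.05 1.66 [[-0.01, 0.06, -0.03], [-0.03, 0.13, -0.05], [-0.04, 0.19, -0.06], [-0.04, 0.26, -0.07], [-0.05, 0.32, -0.08]] err0 [0.005 0.005 0.008]
1.66 1.24 [[-0.0, 0.07, -0.0], [-0.0, 0.15, -0.0], [0.0, 0.22, 0.01], [0.01, 0.29, 0.02], [0.02, 0.36, 0.04]] err0 [-0.043  0.33  -0.073]
1.24 0.82 [[0.01, 0.07, 0.02], [0.03, 0.13, 0.05], [0.05, 0.2, 0.08], [0.07, 0.26, 0.12], [0.1, 0.31, 0.16]] err0 [-0.021  0.692 -0.036]
0.82 0.41 [[0.03, 0.05, 0.04], [0.05, 0.1, 0.09], [0.08, 0.14, 0.14], [0.12, 0.17, 0.19], [0.15, 0.21, 0.25]] err0 [0.075 1.005 0.126]
0.41 0.1 [[0.03, 0.02, 0.04], [0.05, 0.04, 0.09], [0.08, 0.05, 0.13], [0.11, 0.06, 0.18], [0.13, 0.07, 0.22]] err0 [0.223 1.211 0.376]
0.1 0.0 [[0.01, 0.0, 0.02], [0.02, 0.0, 0.03], [0.03, 0.0, 0.05], [0.04, 0.0, 0.06], [0.04, 0.0, 0.08]] err0 [0.356 1.279 0.601]
```

The ball is tracking the arc as planned, at q = 2.05. I continue.

drive_tool(plan=[-0.01,0.06,-0.03,0,0.2,-0.03,0.13,-0.05,0,0.2,-0.04,0.19,-0.06,0,0.2,-0.04,0.26,-0.07,0,0.2,-0.05,0.32,-0.08,0,0.2])

```text
time: 20.4
tool_pos: [0.4919, 0.228, 0.2806]
orientation: [0.0, 0.998, 0.067, -0.002]
ft_force: [-4.1, 1.4, -6.1]
grip_width: 0.291
```

drive_tool(plan=[0,0.07,0,0,0.2,0,0.15,0,0,0.2,0,0.22,0.01,0,0.2,0.01,0.29,0.02,0,0.2,0.02,0.36,0.04,0,0.2])

```text
time: 20.9
tool_pos: [0.5003, 0.1853, 0.2762]
orientation: [0.0, 0.998, 0.067, -0.001]
ft_force: [-5.5, 1.9, 0.8]
grip_width: 0.293
```

drive_tool(plan=[0.01,0.07,0.02,0,0.2,0.03,0.13,0.05,0,0.2,0.05,0.2,0.08,0,0.2,0.07,0.26,0.12,0,0.2,0.1,0.31,0.16,0,0.2])

```text
time: 21.4
tool_pos: [0.5179, 0.1495, 0.2567]
orientation: [0.001, 0.998, 0.067, -0.001]
ft_force: [-6.4, -2.4, 0.6]
grip_width: 0.292
```

```bash
python3 arc.py .41 .1 0
```

```text
q 0.828 rad 0.1055 x 0.0009 F [-6.4 -2.4  0.6]
0.83 0.41 [[0.03, 0.05, 0.04], [0.05, 0.1, 0.09], [0.08, 0.14, 0.14], [0.12, 0.18, 0.2], [0.15, 0.21, 0.26]] err0 [ 0.002 -0.003  0.003]
0.41 0.1 [[0.03, 0.02, 0.04], [0.05, 0.04, 0.09], [0.08, 0.05, 0.13], [0.11, 0.06, 0.18], [0.13, 0.07, 0.23]] err0 [0.152 0.207 0.258]
0.1 0.0 [[0.01, 0.0, 0.02], [0.02, 0.0, 0.03], [0.03, 0.0, 0.05], [0.04, 0.0, 0.06], [0.04, 0.0, 0.08]] err0 [0.284 0.275 0.484]
```

drive_tool(plan=[0.03,0.05,0.04,0,0.2,0.05,0.1,0.09,0,0.2,0.08,0.14,0.14,0,0.2,0.12,0.18,0.2,0,0.2,0.15,0.21,0.26,0,0.2])

```text
time: 21.9
tool_pos: [0.5399, 0.1279, 0.2247]
orientation: [0.0, 0.998, 0.067, -0.0]
ft_force: [-3.0, 1.7, -1.1]
grip_width: 0.295
```

drive_tool(plan=[0.03,0.02,0.04,0,0.2,0.05,0.04,0.09,0,0.2,0.08,0.05,0.13,0,0.2,0.11,0.06,0.18,0,0.2,0.13,0.07,0.23,0,0.2])

```text
time: 22.4
tool_pos: [0.5567, 0.1226, 0.1974]
orientation: [-0.0, 0.998, 0.067, 0.0]
ft_force: [-3.8, 4.6, 0.2]
grip_width: 0.292
```

```bash
python3 arc.py 0 -.04
```

```text
q 0.087 rad 0.1036 x 0.0011 F [-3.8  4.6  0.2]
0.09 0.0 [[0.01, 0.0, 0.01], [0.02, 0.0, 0.03], [0.02, 0.0, 0.04], [0.03, 0.0, 0.05], [0.04, 0.0, 0.07]] err0 [-0.001  0.012 -0.001]
0.0 -0.04 [[0.0, -0.0, 0.01], [0.01, -0.0, 0.01], [0.01, -0.0, 0.02], [0.01, -0.0, 0.02], [0.02, -0.0, 0.03]] err0 [0.038 0.015 0.064]
```

drive_tool(plan=[0.01,0,0.015,0,0.2,0.015,0,0.025,0,0.2,0.02,0,0.035,0,0.2,0.025,0,0.045,0,0.2,0.03,0,0.055,0,0.2])

```text
time: 22.9
tool_pos: [0.5589, 0.1224, 0.1932]
orientation: [0.001, 0.998, 0.067, -0.0]
ft_force: [-12.8, -0.4, 13.9]
grip_width: 0.291
```

drive_tool(plan=[0,0,0.005,0,0.2,0.005,0,0.01,0,0.2,0.005,0,0.015,0,0.2,0.01,0,0.02,0,0.2,0.01,0,0.02,0,0.2])

```text
time: 23.4
tool_pos: [0.5591, 0.1221, 0.1912]
orientation: [0.001, 0.998, 0.067, -0.001]
ft_force: [-13.8, -2.1, 14.8]
grip_width: 0.293
```

```bash
python3 arc.py -.02; python3 ball.py w11
```

```text
q 0.023 rad 0.1041 x -0.0001 F [-13.8  -2.1  14.8]
0.02 -0.02 [[0.0, 0.0, 0.01], [0.01, 0.0, 0.01], [0.01, 0.0, 0.02], [0.02, 0.0, 0.03], [0.02, -0.0, 0.03]] err0 [-0.     0.008 -0.   ]
n 5844
px 314.0 311.5 49.11476135253906 ball [0.558  0.1214 0.1884] rad 0.1047 q 0.047
depth-based [0.5582 0.1186 0.182 ]
b [0.5589 0.1212 0.1889] TCP [0.5591 0.1221 0.1912] tool delta [-0.0003  0.0008  0.0023] [-0.003  0.007  0.019] yaw x 7.70902819831147
```

The force rose to about 20 N, square to the bed, so the strap is bearing on the roller. I let go, rise, and check the strap.

drive_tool(plan=[0,0,0,0,0.5,0,0,0,0,0.6,0,0,0,0,0.65,0,0,0,0,0.65,0,0,0,0,0.65])

```text
time: 23.95
tool_pos: [0.5616, 0.1227, 0.1889]
orientation: [0.0, 0.998, 0.067, 0.0]
ft_force: [0.8, 0.3, -0.2]
grip_width: 0.636
```

drive_tool(plan=[0,0,-0.05,0,0.65,0,0,-0.2,0,0.65,0,0,-0.4,0,0.65,0,0,-0.7,0,0.65,0,0,-1,0,0.65])

```text
time: 24.45
tool_pos: [0.5608, 0.1229, 0.3101]
orientation: [0.0, 0.998, 0.067, -0.0]
ft_force: [-0.1, 0.7, 0.3]
grip_width: 0.651
```

drive_tool(plan=[-0.6,0,-0.3,0,0.65,-0.9,0,-0.6,0,0.65,-0.9,0.3,-0.8,0,0.65,-0.9,0.3,-0.8,0,0.65,-0.9,0.3,-0.8,0,0.65])

```text
time: 24.95
tool_pos: [0.4593, 0.072, 0.4069]
orientation: [0.0, 0.998, 0.066, 0.002]
ft_force: [0.3, 0.5, 0.2]
grip_width: 0.654
```

```bash
cat > chk.py <<'E'
from h import *
import sys
z=np.load('seat.npz');S,M=z['S'],z['M']; out=[]
for n in('wrist','scene','side'):
    g=save(n,sys.argv[1]+n); v,u=np.nonzero(g[1]>0); uv=np.c_[u,v]; P=(pts(g,uv)-S)@M*1000; im=g[0][v,u].astype(int)
    org=(im[:,0]>90)&(im[:,0]>1.8*im[:,2])&(im[:,1]<.65*im[:,0])&(abs(P[:,0]-70)<16)&(P[:,1]<45)&(P[:,1]>-60)&(P[:,2]>-5)&(P[:,2]<130)
    Q=P[org]
    if len(Q)>15:
        k=np.polyfit(Q[:,1],Q[:,2],1); r=Q[:,2]-np.polyval(k,Q[:,1]); Q=Q[abs(r)<4]; k=np.polyfit(Q[:,1],Q[:,2],1); print(n,len(Q),'strap slope q',np.arctan(-k[0]).round(3),'top z at y=0',k[1].round(1),'at 40',np.polyval(k,40).round(1),'y span',np.percentile(Q[:,1],[2,98]).round(0),'x mean',Q[:,0].mean().round(1))
    m=(abs(P[:,1])<22)&(P[:,2]>14)&(P[:,2]<26)&(im.max(1)-im.min(1)<40)
    for a in(-80,-40,0,35):
        k=m&(abs(P[:,0]-a)<6); 
        if k.sum()>20: print('  roller x',a,'top',np.percentile(P[k,2],92).round(1),k.sum())
    if m.sum(): print('  tube x',np.percentile(P[m,0],[1,99]).round(1))
print(sense()['tool_pos'],sense()['grip_width'],sense()['ft_force'])
w=load(sys.argv[1]+'wrist')[0]; s=load(sys.argv[1]+'side')[0][130:290,190:330]
cv2.imwrite('pics/'+sys.argv[1]+'.png',np.hstack([cv2.resize(s,(400,457)),cv2.resize(w,(400,457))])[:,:,::-1])
E
python3 chk.py e1
```

```text
wrist 2496 strap slope q -0.001 top z at y=0 27.3 at 40 27.4 y span [-45.  33.] x mean 71.0
  roller x -80 top 20.7 238
  roller x -40 top 20.4 283
  roller x 0 top 20.3 324
  roller x 35 top 20.2 349
  tube x [-298.4   90.2]
scene 240 strap slope q -0.004 top z at y=0 27.4 at 40 27.5 y span [-43.  31.] x mean 71.9
  roller x -80 top 22.3 29
  roller x -40 top 22.9 34
  roller x 0 top 21.7 35
  roller x 35 top 22.3 33
  tube x [-302.4   90.8]
side 223 strap slope q 0.014 top z at y=0 27.6 at 40 27.0 y span [-46.  33.] x mean 67.5
  roller x -80 top 22.5 47
  roller x -40 top 22.7 46
  roller x 0 top 22.2 40
  roller x 35 top 22.6 43
  tube x [-299.3   87.4]
[0.4589942  0.07316424 0.40322348] 0.6493679428006078 [ 0.34525281 -0.32047939 -0.2555668 ]
```

```bash
python3 -c "
from workcell import finish_job,sense
print(sense()['time']); print(finish_job())"
```

```text
25.1
the job is handed in; nothing more can be done
None
```

The roller is lying in both V-blocks and the clamp strap is flat down on it. Both are released, the arm is clear of everything, and I handed the job in at 25.1 s.

**What I did**
- **Strap:** I first pushed it further open, to about 2.5 rad, because at 2.0 rad it would have been in the way of the gripper body.
- **Roller:** I gripped it about 31 mm on the robot side of its middle and carried it over. I then let it pivot down onto the slope against the upper V-block and released it.
- **Closing the strap:** I pinched the ball, swung it along its arc until it met the roller, let go and backed off.

**Last checks**
- **Roller seating:** The wrist depth puts the top of the tube at 20.2–20.7 mm above the seat along its length, where 20 mm is expected, and this did not change when the strap closed.
- **Centring:** The tube ends are at about -88 and +90 mm. The top line is within about 1 mm of the centre line sideways.
- **Strap angle:** It reads -0.001 rad from the wrist, -0.004 from the scene camera and +0.014 from the side camera. Its top face is 27.3–27.6 mm above the seat, where the tube plus the strap thickness should give about 28.

**What disagreed or fell short**
- The scene and side depth read the roller top about 2 mm higher than the wrist does, which is within their calibration error.
- While closing the strap, the wrist force reached about 20 N at the ball when it met the roller. By the lever that is roughly 50 N on the roller for a moment, firmer than I intended. It was gone after release.
- The viewer had reached its picture limit, so the final state was checked by depth numbers only.
- I did not re-measure the carton, bottle or screwdriver at the end.

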